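# Work a rail past the post into its nest

## Robot

A 6-joint arm with a two-finger parallel gripper is mounted at the origin on a cart in front of the work surface, level with it; the furniture and walls round the work are solid. World frame = base frame: x ahead of the robot, y to its left, z up, the work surface at z = 0. Lengths are in m, angles in rad, forces in N, time in s.
With the tool pointing down it reaches from about 0.25 to 0.725 m from the base axis. Payload 9.7 kg.
Tool frame: the origin (TCP) lies on the centre line of the jaws, within the pads' length; the fingertips stand 25 mm ahead of it and the grasp point (between the pads) lies 6 mm ahead of it (env.tip_reach is the distance from the TCP to the fingertips, in m); x points along the fingers, z is the direction in which the jaws open and shut, and the axes are right-handed (so a half turn about x gives the same grasp; the last joint's range is limited). The gripper opens to 85 mm and grips with 20 to 120 N. Pads are 22 mm wide; open, the fingers measure 114 mm over their backs; the gripper's body (76 mm by 85 mm) begins 54 mm behind the grasp point. The pads swing forward as they close: fully open they stand 13 mm farther back than shut.
Start: joints at [1.195, 0.087, 0.176, 1.66, 0, 1.571], TCP at [0.202, 0.512, 0.256] pointing down, gripper open.
Joint ranges: [-3.13, 3.13], [-0.85, 1.81], [-1.15, 1.24], [-2.2, 2.28], [-1.44, 1.52], [-3.14, 3.14]. Speed limits (rad/s): [2.22, 2.22, 2.57, 3.14, 3.14, 3.14].

## Interface

Orientations are given as a unit quaternion [x, y, z, w].
In Python, from rig import env, inverse_kinematics, read_camera, camera_info gives the robot as it stands. Calls block until the motion is done:
- env.reach(position, orientation): joint-space move of the TCP to a pose.
- env.move_straight(position, rot=None, v=0.15, until_force=None): straight line of the TCP; rot=None keeps the orientation; v is the mean speed in m/s. With until_force (N) it stops when the force on the tool has changed by that much, and returns True; else False.
- env.set_joints(angles): joint-space move.
- env.grip(opening, f_grip=None): finger opening in m; f_grip is the grip in N (None keeps the last); returns when the fingers have stopped.
- env.hold(seconds).
- inverse_kinematics(position, orientation): joint angles nearest the present ones, or None.
- env.state(): the state.
- read_camera(name): name is "scene" or "top" or "wrist"; returns the picture (480x640x3 uint8, blue, green, red); there is no depth.
- camera_info(name): a dict with "K" (3x3 intrinsics, pixels), "view" (4x4, takes a point from world to camera coordinates); the wrist camera has in their place "mount" (4x4, takes a point from camera to tool coordinates, whose origin is the TCP and whose axes are the tool frame's). Camera axes: x right, y up, looking along -z (the intrinsics and any distortion apply to the point x, -y, -z); pixel columns grow to the right and rows downward; lengths in m; the calibration is good to about 2 mm. A picture is of the moment at which its call begins: read the wrist's pose just before it. camera_info takes no time and is no camera call.
A pose or a line that the arm cannot do raises env.MotionError and nothing moves.
- env.finish_job(): hands the job in, once; it reports no verdict.
The state is a dict: "clock": time; "joint_positions": joint angles; "joint_vel": joint speeds; "joint_torque": joint torques, N m; "eef_pos": TCP position; "eef_rot": TCP orientation; "force": force on the tool from outside, world axes, zero at the start; "moment": the same for the moment, N m; "width": finger opening in m.
Only numpy, scipy, OpenCV 4.12 (cv2) and the standard library are available. Lean on these libraries where they do the work, as an engineer would, in place of code of your own. Each camera call takes 0.05 s, during which the arm holds its last target. There are 200 camera calls.

## Task

Put the aluminium rail away in the open-fronted nest by gently pushing it with the fingertips: it stays flat on the bench and is never picked up or held between the fingers. The post stands in the way, so angle the rail, slide its right-hand end in behind the post first, and then swing its left-hand end in, until the rail lies between the two end stops, flush against the back fence along its whole length. Leave the small things round about where they are.

Things in the scene. Friction and masses are not known exactly. Their poses are not given: they have to be found in the camera images.
- rail: Loose slotted aluminium rail, 180 long, 22 wide, 22 mm high, 0.13 to 0.28 kg, resting on an 8 mm grey cap at each end (so a push near one end turns it about the other), friction about 0.6. Origin: centre of the underside; y along it to the left-hand end (seen from the robot). Starts in front of the nest, right-hand end left of the post, within 0.2 rad of parallel to the fence.
- rail_left_end (a point): Middle of the rail's left-hand end face, 11 mm above the bench (rail frame y = +90 mm).
- rail_right_end (a point): Middle of the rail's right-hand end face, 11 mm above the bench (rail frame y = -90 mm).
- nest_bay: Fixed nest on the bench, no floor: back fence 234 long, 12 thick, 26 mm high; at each end a stop (12 thick, 26 high) reaching 36 mm out towards the robot. Origin on the bench, middle of the fence's inner face; x into the fence (away from the robot), y along it to the left. Free between the stops: y -105 to +105 mm. Seated rail: origin at x = -11 mm, y within 15 mm of 0, parallel to the fence.
- post: Fixed round steel post, 20 mm diameter, 51 mm high, standing on the bench in front of the right half of the nest, in the nest's frame at x about -66 mm and y about -60 mm, so that the rail cannot go in broadside but can pass angled between the post and the fence. Origin at the centre of its foot.
- gauge_block: Bystander: steel gauge block standing on end, 12x30x35 mm, to the right in front of the post. Origin under its centre. Leave it.
- bush_block: Bystander: small machined block with a hole, 18x26x12 mm, to the left of the nest. Origin under its centre. Leave it.
- dongle: Bystander: USB dongle, 18x48x12 mm, left of the rail. Origin under its centre. Leave it.
- lens_cap: Bystander: round black lens cap, 51 mm across, 10 mm high, on the left of the bench. Origin under its centre. Leave it.
- timer: Bystander: bench timer, 32x58x45 mm, on the left of the bench. Origin under its centre. Leave it.

How it is judged:
By the outcome, as a careful person would: the job done as asked, in the order asked, and still so for the second after the job is handed in, with the robot touching nothing.
It also fails if it takes over 64 s, if anything falls off the work surface, if the arm or the gripper's body presses on something with over 40 N, if the wrist force passes 120 N, or if a joint passes its speed limit or range.

## Working session

There is one attempt and no reset: what is moved stays moved. The work goes in short steps, each a Python script; the robot and the scene stay as the last script left them, time stands still between calls to the robot, and variables do not carry over. Pictures are saved under pics/ and viewed, about 8 in all and at most 12, crops included, and the job is handed in when it is done.

```bash
ls; mkdir -p pics; python3 - <<'E'
from rig import env, read_camera, camera_info
import cv2
for n in("scene","top"):
    cv2.imwrite(f"pics/{n}0.png",read_camera(n)); c=camera_info(n); print(n,c)
print(camera_info("wrist")); print(env.state(), env.tip_reach)
E
```

```text
pics
scene {'K': array([[488.52891336,   0.        , 322.35284295],
       [  0.        , 488.52891336, 227.15073494],
       [  0.        ,   0.        ,   1.        ]]), 'view': array([[ 0.74985169, -0.66128517,  0.02060023, -0.44030673],
       [ 0.24586613,  0.30743175,  0.91925816, -0.14950237],
       [-0.61422495, -0.68424239,  0.39311585, -0.78126134],
       [ 0.        ,  0.        ,  0.        ,  1.        ]])}
top {'K': array([[510.85454205,   0.        , 319.21549874],
       [  0.        , 510.85454205, 256.95107369],
       [  0.        ,   0.        ,   1.        ]]), 'view': array([[-6.80012703e-03, -9.99976864e-01,  1.74992697e-04,
        -9.53680415e-02],
       [ 9.83496230e-01, -6.65641355e-03,  1.80806131e-01,
        -5.00712342e-01],
       [-1.80800783e-01,  1.40160932e-03,  9.83518740e-01,
        -1.18710483e+00],
       [ 0.00000000e+00,  0.00000000e+00,  0.00000000e+00,
         1.00000000e+00]])}
{'K': array([[365.55477811,   0.        , 318.73086679],
       [  0.        , 365.55477811, 243.14501704],
       [  0.        ,   0.        ,   1.        ]])
[... 324 characters left out ...]

         1.00000000e+00]])}
{'clock': 0.1, 'joint_positions': array([ 1.19497191e+00,  8.73941252e-02,  1.75198543e-01,  1.65979484e+00,
       -2.63210575e-05,  1.57080706e+00]), 'joint_vel': array([-0.00031466, -0.00025265,  0.00323343, -0.00110889, -0.00247339,
       -0.00033241]), 'joint_torque': array([ 4.10827442e-04, -5.21560836e+01,  4.65652907e+01,  1.61166047e-02,
        4.31738306e-05,  9.65056216e-06]), 'eef_pos': array([0.20181223, 0.51144348, 0.25565236]), 'eef_rot': array([-0.39803606,  0.58494816,  0.39754566,  0.58426056]), 'force': array([-0.30724675,  0.07172379, -0.22608867]), 'moment': array([-0.01741995,  0.02803217, -0.03761977]), 'width': 0.08525491234426842} 0.025
```

View pics/top0.png

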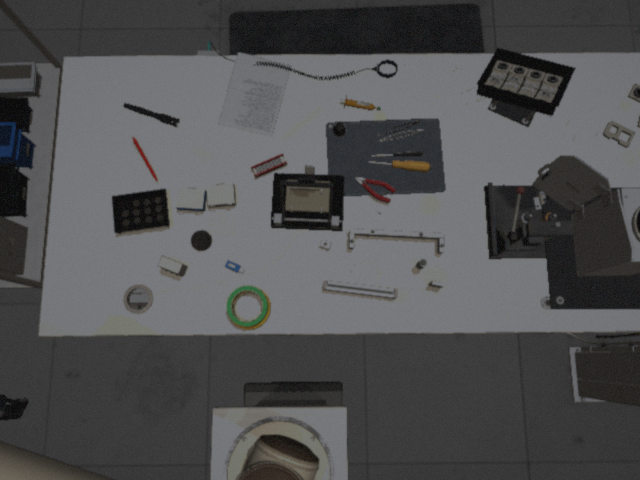

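View pics/scene0.png

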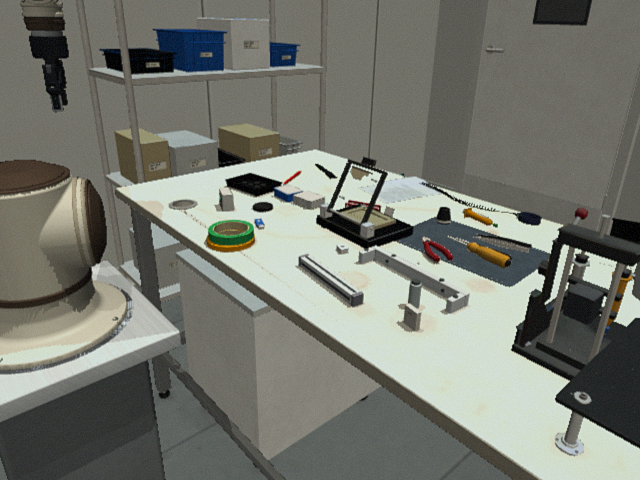

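The top view shows the rail from (323,287) to (396,294), the nest from (348,240) to (444,245), the post at (420,265) and the gauge block at (435,285). The scene view agrees. Next I'll take two wrist views for precise measurement.

```bash
cat > h.py <<'E'
import numpy as np, cv2
from scipy.spatial.transform import Rotation as R
from rig import env, inverse_kinematics, read_camera, camera_info
def rot(phi):
    "tool down, tool y axis at world heading phi"
    y=np.array([np.cos(phi),np.sin(phi),0]); x=np.array([0,0,-1.])
    return R.from_matrix(np.c_[x,y,np.cross(x,y)]).as_quat()
def wrist():
    s=env.state(); im=read_camera("wrist"); c=camera_info("wrist")
    T=np.eye(4); T[:3,:3]=R.from_quat(s["eef_rot"]).as_matrix(); T[:3,3]=s["eef_pos"]
    return im,c["K"],T@c["mount"]
def top(n="top"):
    c=camera_info(n); return read_camera(n),c["K"],np.linalg.inv(c["view"])
def cast(K,M,uv,z):
    uv=np.atleast_2d(uv).astype(float)
    d=np.c_[(uv[:,0]-K[0,2])/K[0,0],-(uv[:,1]-K[1,2])/K[1,1],-np.ones(len(uv))]@M[:3,:3].T
    return M[:3,3]+d*((z-M[2,3])/d[:,2])[:,None]
def proj(K,M,P):
    p=(np.atleast_2d(P)-M[:3,3])@M[:3,:3]
    return np.c_[K[0,2]-K[0,0]*p[:,0]/p[:,2],K[1,2]+K[1,1]*p[:,1]/p[:,2]]
E
python3 - <<'E'
from h import *
c=camera_info("top");K=c["K"];M=np.linalg.inv(c["view"])
for n,uv in dict(railL=(323,287),railR=(396,294),nestL=(350,240),nestR=(443,245),post=(420,265),gauge=(435,285),dongle=(234,267),tape=(248,307)).items(): print(n,cast(K,M,uv,0.02)[0].round(3))
for phi in (0,np.pi):
  for p in ([.30,-.11,.3],[.45,-.05,.26],[.5,-.15,.26],[.4,.05,.03],[.48,-.18,.03]):
    print(phi,p,inverse_kinematics(p,rot(phi)))
E
```

```text
railL [ 0.43  -0.108  0.02 ]
railR [ 0.412 -0.285  0.02 ]
nestL [ 0.547 -0.175  0.02 ]
nestR [ 0.533 -0.405  0.02 ]
post [ 0.483 -0.346  0.02 ]
gauge [ 0.433 -0.381  0.02 ]
dongle [0.481 0.111 0.02 ]
tape [0.383 0.074 0.02 ]
0 [0.3, -0.11, 0.3] [-0.35144479 -0.4285773  -0.18087762  1.81849601  0.          2.79014786]
0 [0.45, -0.05, 0.26] [-0.11065722 -0.14260571 -0.04114007  1.67226196  0.          3.03093543]
0 [0.5, -0.15, 0.26] [-0.29145679  0.02103852  0.11436996  1.66412776  0.          2.85013586]
0 [0.4, 0.05, 0.03] [ 0.12435499 -0.23891727 -0.56872936  1.24098424  0.         -3.01723766]
0 [0.48, -0.18, 0.03] [-0.35877067  0.03185414 -0.32135482  1.21758736  0.          2.78282198]
3.141592653589793 [0.3, -0.11, 0.3] [-0.35144479 -0.4285773  -0.18087762  1.81849601  0.         -0.35144479]
3.141592653589793 [0.45, -0.05, 0.26] [-0.11065722 -0.14260571 -0.04114007  1.67226196  0.         -0.11065722]
3.141592653589793 [0.5, -0.15, 0.26] [-0.29145679  0.02103852  0.11436996  1.66412776  0.         -0.29145679]
3.141592653589793 [0.4, 0.05, 0.03] [ 0.12435499 -0.23891727 -0.56872936  1.24098424  0.          0.12435499]
3.141592653589793 [0.48, -0.18, 0.03] [-0.35877067  0.03185414 -0.32135482  1.21758736  0.         -0.35877067]
```

```bash
python3 - <<'E'
from h import *
import pickle
env.grip(0.0)
out=[]
for i,p in enumerate(([.45,-.19,.23],[.45,-.31,.23])):
    env.reach(p,rot(np.pi)); env.hold(.2); w=wrist(); out.append(w)
    cv2.imwrite(f"pics/w{i}.png",cv2.rotate(w[0],cv2.ROTATE_180)); print(env.state()["clock"],env.state()["eef_pos"],env.state()["width"])
pickle.dump(out,open("w.pkl","wb"))
E
```

```text
3.75 [ 0.4501522  -0.18969198  0.22999208] -0.0001865868276551983
4.55 [ 0.45025939 -0.30911223  0.23031521] 0.000431499015003162
```

View pics/w0.png

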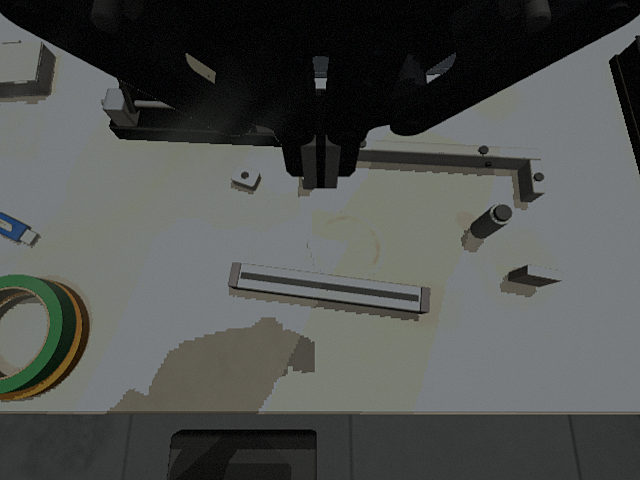

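View pics/w1.png

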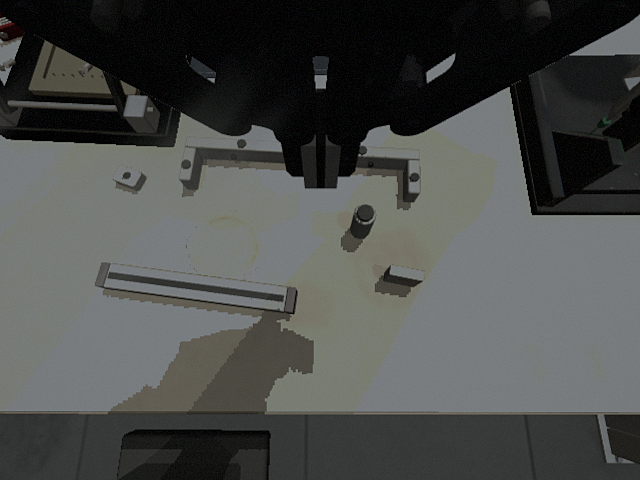

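Both views are rotated by 180°. In w1 the rail runs from (103,274) to (290,298), the left stop tip is at (187,183), the right stop tip at (414,195), the post top at (365,213) and the gauge block at (403,275). I'll enlarge this one to pick corners.

```bash
python3 - <<'E'
import cv2,numpy as np
a=cv2.imread("pics/w1.png"); 
n=cv2.resize(a[132:252,172:432],None,fx=3,fy=3,interpolation=cv2.INTER_NEAREST)
r=cv2.resize(a[252:322,88:308],None,fx=3,fy=3,interpolation=cv2.INTER_NEAREST)
c=np.zeros((580,780,3),np.uint8); c[:360]=n; c[365:575,:660]=r
c=np.clip(c.astype(float)*1.3,0,255).astype(np.uint8)
cv2.imwrite("pics/c1.png",c)
E
```

```text
(no output)
```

View pics/c1.png

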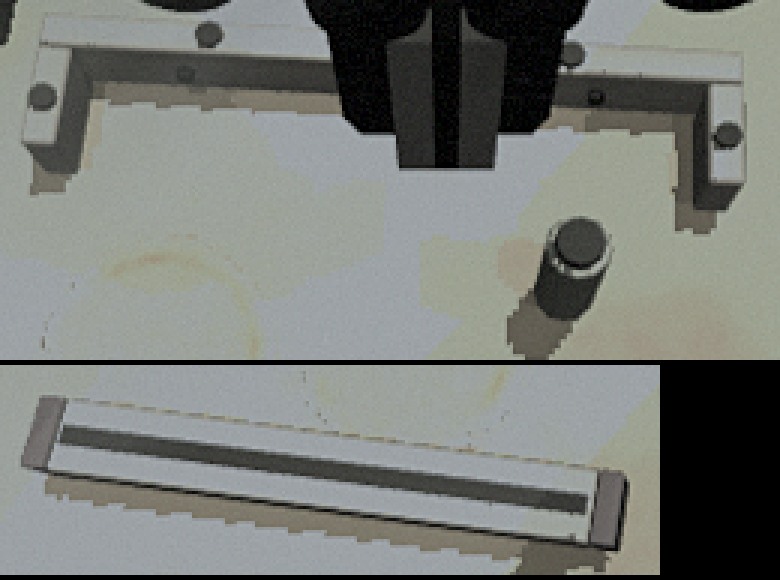

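```bash
cat >> h.py <<'E'
def tri(o,uv0,uv1):
    P=[]; D=[]
    for (im,K,M),uv in zip(o,(uv0,uv1)):
        d=cast(K,M,uv,0)[0]-M[:3,3]; P.append(M[:3,3]); D.append(d/np.linalg.norm(d))
    A=sum(np.eye(3)-np.outer(d,d) for d in D); b=sum((np.eye(3)-np.outer(d,d))@p for p,d in zip(P,D))
    return np.linalg.solve(A,b)
E
python3 - <<'E'
from h import *
import pickle
o=pickle.load(open("w.pkl","rb")); K,M=o[1][1:]
f=lambda u,v:(639-u,479-v)
n=lambda x,y:f(172+x/3-.3,132+y/3-.3); r=lambda x,y:f(88+x/3-.3,252+(y-365)/3-.3)
Z={}
for k,uv,z in [("SL_out",n(22,141),.026),("SL_in",n(53,145),.026),("FL",n(69,47),.026),("FR",n(708,82),.026),("SR_in",n(711,180),.026),("SR_out",n(743,183),.026),("post",n(579,247),.051),
  ("rLb",r(42,396),.022),("rLf",r(22,468),.022),("rRb",r(626,475),.022),("rRf",r(616,549),.022)]:
    Z[k]=cast(K,M,uv,z)[0]; print(k,(Z[k]*1e3).round(1))
d=lambda a,b:np.linalg.norm(Z[a]-Z[b])*1e3
print("stop tips",d("SL_in","SR_in"),"fence",d("FL","FR"),"stop len",d("SL_in","FL"),d("SR_in","FR"),"rail",d("rLb","rRb"),d("rLf","rRf"),d("rLb","rLf"),d("rRb","rRf"))
w=lambda k,a,b:print(k,(tri(o,f(*a),b)*1e3).round(1))
w("rRb",(430,288),r(626,475)); w("rLb",(232,262),r(42,396)); w("FR",(530,164),n(708,82)); w("SRout",(543,199),n(743,183)); w("post",(502,212),n(579,247))
y=Z["SL_in"]-Z["SR_in"]; ff=Z["FL"]-Z["FR"]
print("nest heading", np.arctan2(-y[0],y[1]),np.arctan2(-ff[0],ff[1]))
E
```

```text
SL_out [ 531.9 -173.5   26. ]
SL_in [ 530.5 -183.6   26. ]
FL [ 566.  -185.2   26. ]
FR [ 553.3 -395.6   26. ]
SR_in [ 518.6 -394.2   26. ]
SR_out [ 517.6 -404.3   26. ]
post [ 486.7 -348.2   51. ]
rLb [ 450.6 -110.7   22. ]
rLf [ 428.6 -108.5   22. ]
rRb [ 426.7 -288.5   22. ]
rRf [ 405.1 -286.    22. ]
stop tips 210.9335079953399 fence 210.78024522958196 stop len 35.49678496457229 34.78514456995344 rail 179.47226294030955 179.10612080460763 22.043034234630976 21.76487125503702
rRb [ 426.9 -288.5   21.2]
rLb [ 451.  -109.5   20.1]
FR [ 549.2 -394.6   28.3]
SRout [ 515.7 -404.8   22.3]
post [ 488.4 -348.5   48.7]
nest heading -0.05668127489885694 -0.06006802075358636
```

```bash
cat >> h.py <<'E'
PSI=-0.058; O=np.array([.5596,-.2904]); B=np.array([[np.cos(PSI),-np.sin(PSI)],[np.sin(PSI),np.cos(PSI)]])
W=lambda p: O+B@np.asarray(p,float)/1e3       # nest mm -> world m
N=lambda p: B.T@(np.asarray(p,float)[:2]-O)*1e3
def slot(w,lo=140,hi=172):
    "rail centre (nest mm), heading in nest, slot length, from its dark slot"
    im,K,M=w; g=cv2.cvtColor(im,cv2.COLOR_BGR2GRAY); best=[]
    for t in (50,60,70,80,90,100):
        for c in cv2.findContours((g<t).astype(np.uint8),cv2.RETR_LIST,cv2.CHAIN_APPROX_NONE)[0]:
            if len(c)<150: continue
            P=np.array([N(q) for q in cast(K,M,c[:,0],.020)]).astype(np.float32)
            (cx,cy),(a,b),_=r=cv2.minAreaRect(P); L,S=max(a,b),min(a,b)
            if lo<L<hi and S<14:
                vx,vy=cv2.fitLine(P,cv2.DIST_L2,0,.01,.01)[:2,0]; s=np.sign(vy)
                best.append((S,cx,cy,np.arctan2(-vx*s,vy*s),L,t))
    if not best: return None
    m=min(best); return np.array(m[1:3]),m[3],m[4],m[0],m[5]
def look(p=(-90,20),z=.23,name=None):
    env.reach(np.r_[W(p),z],rot(np.pi+PSI)); env.hold(.2); w=wrist()
    if name: cv2.imwrite(f"pics/{name}.png",cv2.rotate(w[0],cv2.ROTATE_180))
    return slot(w)
def ends(c,th):
    u=np.array([-np.sin(th),np.cos(th)]); return c+90*u,c-90*u
def go(p,th,z=.033,v=.06,f=None):
    return env.move_straight(np.r_[W(p),z],rot(np.pi+PSI+th),v=v,until_force=f)
E
python3 - <<'E'
from h import *
import pickle
o=pickle.load(open("w.pkl","rb"))
for w in o: s=slot(w); print(s, s and ends(*s[:2]))
E
```

```text
(array([-136.11795044,   85.2879715 ]), np.float32(-0.07338996), 159.837646484375, 5.177217960357666, 60) (array([-129.51878166,  175.0457077 ]), array([-142.71711922,   -4.46976471]))
(array([-136.15148926,   85.71990204]), np.float32(-0.073465906), 160.19549560546875, 5.172356605529785, 60) (array([-129.54550362,  175.4771347 ]), array([-142.7574749 ,   -4.03733063]))
```

```bash
python3 - <<'E'
from h import *
c,th=np.array([-136.1,85.5]),-.0735
u=lambda t:np.array([-np.sin(t),np.cos(t)]); n=lambda t:np.array([np.cos(t),np.sin(t)])
piv=c+86*u(th)
P=lambda t,off: piv-162*u(t)-off*n(t)
go(P(th,34),th,z=.10,v=.25)
print(go(P(th,34),th,z=.033,v=.1,f=8),env.state()["eef_pos"],env.state()["force"])
go(P(th,23),th,v=.05)
for t in np.linspace(th,.41,6)[1:]:
    go(P(t,22),t,v=.05); print(round(t,2),env.state()["force"].round(1))
go(P(t,34),t,v=.1); go(P(t,34),t,z=.10,v=.2)
s=look((-75,30),.23,"w2"); print(s,s and ends(*s[:2]),env.state()["clock"])
E
```

```text
False [ 0.38538941 -0.26829219  0.03359087] [ 0.06905802  0.11002754 -0.29991997]
0.02 [0.3 0.1 0.1]
0.12 [0.8 0.4 0.4]
0.22 [ 0.4 -0.3  0.4]
0.31 [-0.3 -0.4 -0.6]
0.41 [-0.4  0.4 -0. ]
(array([-94.45398712,  91.56858826]), np.float32(0.4229743), 159.7313690185547, 5.143754482269287, 60) (array([-131.39668655,  173.63707733]), array([-57.51128769,   9.50009918])) 10.4333
```

```bash
python3 - <<'E'
from h import *
c,th=np.array([-94.45,91.57]),.423
u=np.array([-np.sin(th),np.cos(th)])
P=lambda s: c+(90+s)*u     # finger centre s mm beyond left end
go(P(32),th,z=.10,v=.25)
print(go(P(32),th,v=.1,f=8))
go(P(10),th,v=.08)
for s in (-10,-32,-53): go(P(s),th,v=.05); print(env.state()["force"].round(1))
go(P(-35),th,v=.1); go(P(-35),th,z=.10,v=.2)
s=look((-60,10),.23,"w3"); print(s,s and ends(*s[:2]),env.state()["clock"],env.state()["eef_pos"])
E
```

```text
False
[-1.3 -0.4  1.5]
[-0.2  0.1  0.2]
[ 0.5 -0.8 -0.1]
(array([-65.94273376,  28.78992462]), np.float32(0.4204651), 160.1279754638672, 5.123201370239258, 60) (array([-102.67939377,  110.95085144]), array([-29.20607376, -53.3710022 ])) 16.3 [ 0.50002102 -0.2759694   0.22933301]
```

```bash
cat >> h.py <<'E'
U=lambda t:np.array([-np.sin(t),np.cos(t)]); NN=lambda t:np.array([np.cos(t),np.sin(t)])
def swing(c,th,th2,k=3,s=76):
    "push left end in from th to th2, turning about the right cap"
    piv=c-86*U(th); P=lambda t,o: piv+(86+s)*U(t)-o*NN(t)
    go(P(th,34),th,z=.10,v=.25)
    if go(P(th,34),th,v=.1,f=8): raise SystemExit("touch")
    go(P(th,23),th,v=.06)
    for t in np.linspace(th,th2,k+1)[1:]:
        go(P(t,22),t,v=.05); print(env.state()["force"].round(1))
    go(P(t,34),t,v=.1); go(P(t,34),t,z=.10,v=.2)
def slide(c,th,d):
    P=lambda s: c+(90+s)*U(th)
    go(P(34),th,z=.10,v=.25)
    if go(P(34),th,v=.1,f=8): raise SystemExit("touch")
    go(P(19),th,v=.08); go(P(16-d),th,v=.04); print(env.state()["force"].round(1))
    go(P(34-d),th,v=.1); go(P(34-d),th,z=.10,v=.2)
E
python3 - <<'E'
from h import *
swing(np.array([-65.94,28.79]),.4205,.33)
s=look((-60,10),.23); print(s,s and ends(*s[:2]),env.state()["clock"])
c,th=s[:2]
r=ends(c,th)[1]
d=(r[1]+88)/np.cos(th); print("d",d,"end x",r[0]+d*np.sin(th))
if abs(th-.32)<.03 and -22<r[0]+d*np.sin(th)<-14 and 25<d<45:
    slide(c,th,d)
    s=look((-45,10),.23,"w4"); print(s,s and ends(*s[:2]),env.state()["clock"])
E
```

```text
[ 0.2 -0.5  0.9]
[ 0.4 -0.  -0.8]
[-0.5  0.1  0. ]
(array([-58.15219879,  32.23256683]), np.float32(0.32118174), 160.06356811523438, 5.045276641845703, 60) (array([-86.56412888, 117.63024139]), array([-29.74026871, -53.16510773])) 20.7167
d 36.71224527742461 end x -18.1506496227157
[ 0.5  0.4 -0.2]
(array([-47.2416687,  -1.7050705]), np.float32(0.3187489), 159.83966064453125, 5.170948505401611, 60) (array([-75.4457531 ,  83.76146698]), array([-19.0375843 , -87.17160797])) 25.725
```

```bash
python3 - <<'E'
from h import *
swing(np.array([-47.24,-1.7]),.3187,.05,5,s=60)
for y in (50,-22):
    go((-62,y),0,z=.10,v=.25)
    if go((-62,y),0,v=.1,f=8): raise SystemExit("touch")
    go((-46,y),0,v=.06)
    print(y,go((-28,y),0,v=.03,f=6),N(env.state()["eef_pos"]),env.state()["force"].round(1))
    go((-60,y),0,v=.1); go((-60,y),0,z=.10,v=.2)
s=look((-20,10),.23,"w5"); print(s,s and ends(*s[:2]),env.state()["clock"])
E
```

```text
[ 0.2 -0.1  0.5]
[-0.4 -0.8 -0.2]
[ 0.1 -0.4 -0.9]
[-1.1 -0.1 -0.2]
[-0.8 -0.1  0.4]
50 True [-32.90919592  49.98635651] [-0.1  0.1  0.1]
-22 True [-33.17588404 -21.85494037] [0.1 0.8 0.6]
(array([-9.95249557,  2.81153107]), np.float32(-0.0033514062), 159.4090118408203, 4.740363597869873, 60) (array([-9.65086958, 92.81102753]), array([-10.25412157, -87.18796539])) 36.7
```

View pics/w5.png

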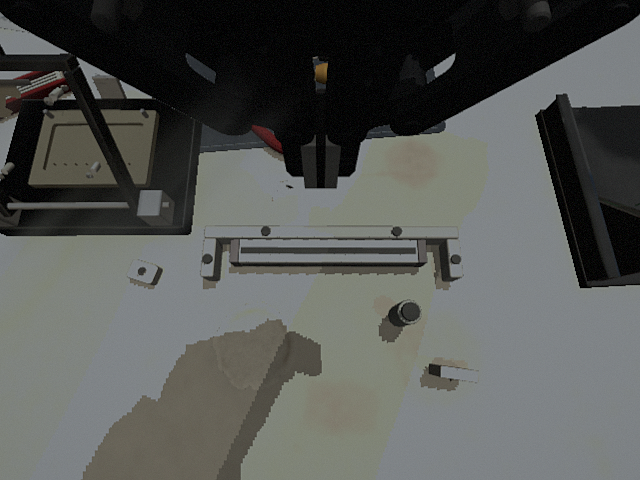

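The rail lies in the nest, from about (232,250) to (425,252), between the stops at (208,255) and (452,260). The bush block, post and gauge block look untouched. I'll enlarge this to check that the rail is flush.

```bash
python3 - <<'E'
import cv2,numpy as np
a=cv2.imread("pics/w5.png")[215:290,195:475]
h=[cv2.resize(x,(790,422),interpolation=cv2.INTER_NEAREST)[:290] for x in (a[:,:140],a[:,140:])]
cv2.imwrite("pics/c5.png",np.clip(np.vstack(h)*1.3,0,255).astype(np.uint8))
E
```

```text
(no output)
```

View pics/c5.png

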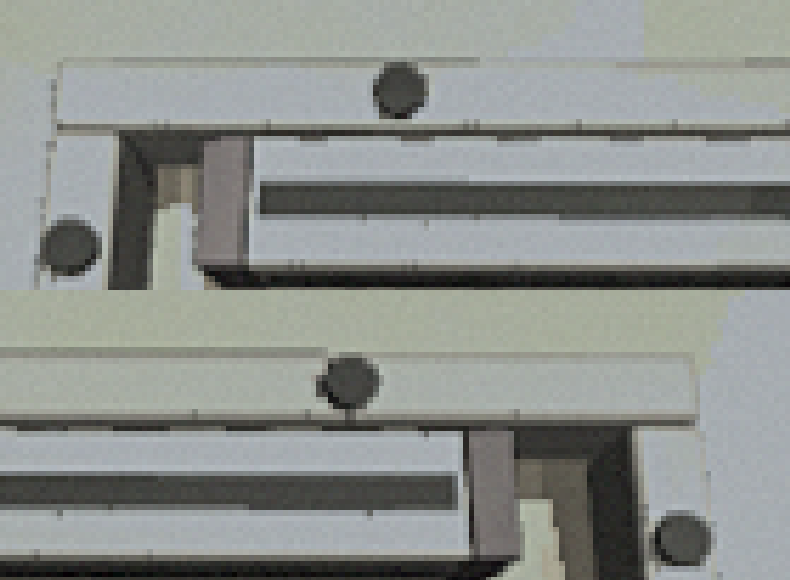

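The thin dark line between the rail and the fence's inner face is the same all along, with no wedge, so the rail is flush. The arm is up and clear, so I'm handing it in.

```bash
python3 - <<'E'
from h import *
env.finish_job(); print(env.state()["clock"])
E
```

```text
the job is handed in; nothing more can be done
the job is handed in; nothing more can be done
```

The rail is in the nest, between the two end stops and flush against the back fence, and the job is handed in. I did it all by pushing with the closed fingertips:

1. I turned the rail to 0.42 rad.
2. I slid its right-hand end in behind the post in two pushes, reducing the angle to 0.32 rad between them.
3. I swung the left-hand end in.
4. I pressed the rail against the fence at y = +50 and y = -22 mm in the nest frame. Both pushes stopped on contact at the 6 N limit, with the fingers at the same depth to within 0.3 mm.

**Last checks:**
- **Position:** the rail's centre measured x = -10.0 mm, y = +2.8 mm in the nest frame. The seated x should be -11 mm, and the 1 mm difference is within the camera's 2 mm calibration.
- **Angle:** it measured -0.003 rad to the fence, about 0.6 mm over its length.
- **Flushness:** the enlarged last picture shows an even line along the fence, with no wedge-shaped gap.
- **Post position:** it measured about x = -69 mm, y = -62 mm in the nest frame, against the stated -66 and -60.
- **Small things nearby:** the gauge block and bush block look undisturbed in the last picture. I did not re-measure them. The dongle, lens cap and timer were out of that view, but I saw no contact with them.
- **Clock:** it read 36.7 s of the 64 s just before I handed in.

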